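# Pack, close and label a parts carton

## Robot

A 7-joint arm with a two-finger parallel gripper is mounted at the origin on the work surface. World frame = base frame: x ahead of the robot, y to its left, z up, the work surface at z = 0. Lengths are in m, angles in rad, forces in N, time in s.
With the tool pointing down it reaches from about 0.425 to 0.925 m from the base axis. Payload 6.8 kg.
Tool frame: the origin (TCP) lies between the finger pads; the fingertips stand r.tcp_to_tips ahead of it and the grasp point (between the pads) is the TCP (r.tcp_to_tips is the distance from the TCP to the fingertips, in m); z points along the fingers, y is the line along which they close (so a half turn about z gives the same grasp; the last joint's range is limited). The gripper opens to 85 mm and grips with 20 to 120 N. Pads are 22 mm wide; open, the fingers measure 114 mm over their backs; the gripper's body (76 mm by 85 mm) begins 54 mm behind the grasp point. The pads swing forward as they close: fully open they stand 13 mm farther back than shut.
Start: joints at [1.033, 0.477, 0.022, 1.555, -0.011, 1.109, -0.083], TCP at [0.281, -0.614, 0.25] pointing down, gripper open.
Joint ranges: [-2.96, 2.96], [-0.34, 2.1], [-1.41, 1.46], [0.24, 2.44], [-1.37, 4.51], [0.17, 1.92], [-2.96, 2.96]. Speed limits (rad/s): [2.39, 2.39, 3.14, 3.14, 3.14, 3.14, 3.14].

## Interface

Orientations are given as a rotation vector (axis times angle).
In Python, from bench import r gives the robot as it stands.
- The arm moves only by the tool servo_tool, never from a script. Its argument "commands" is a list of rows, each a list of 2 entries, a list of its own where there are three numbers: the shift along the tool's x, y, z normalised to -1 to 1, where 1 is 250 mm, then the turn, a rotation vector about the tool's x, y, z normalised to -1 to 1, where 1 is 90 degrees. In form: [[[dx, dy, dz], [ax, ay, az]], ...]. A call has 1 to 20 rows; each row is the pose to reach, as a shift and turn from the pose commanded when the call began, along the tool's axes at that moment; what a row does not reach only later rows make up. A row lasts 1/10 s, in which the tool goes at most 50 mm and 8.59 degrees, less where a joint would pass 70% of its speed; a pose out of reach is approached as far as the arm can. A call with a number of a shift or a turn outside -1 to 1 is refused whole. A call with a gripper value outside its range is refused whole. "claw" is the closure, from 0 (fully open) to 1 (shut), set as the call begins (left out, the last holds). The fingers move at their own pace and stop on an object; "squeeze" is the grip in N (left out, the last holds). Time passes only in rows, so rows that repeat a pose let the fingers close. It gives the time, the measured TCP pose, the force, the opening and the grip force at its end, in the units of the state.
- r.get_obs(): the state, without advancing time (a new reading comes with each control period).
- r.grab_frame(name): name is "scene" or "top" or "wrist"; returns (picture, depth): 400x640x3 uint8, red, green, blue; 400x640 float32, m along the optical axis (not along the pixel's ray), 0 where there is no reading.
- r.camera_model(name): a dict with "fx", "fy", "cx", "cy" (pixels), "extrinsics" (4x4, takes a point from camera to world coordinates); the wrist camera has in their place "hand_eye" (4x4, takes a point from camera to tool coordinates, whose origin is the TCP and whose axes are the flange's). Camera axes: x right, y down, z forward; pixel columns grow to the right and rows downward; lengths in m; the calibration is good to about 2 mm. A picture is of the moment at which its call begins: read the wrist's pose just before it. camera_model takes no time and is no camera call.
- r.hand_in(): hands the job in; it is judged then, once.
Trained networks look in the newest picture that a camera, given by its name, has taken for a name from the list of things; names that differ only in an ending like _2 or _b are one class to them, and where a whole thing is asked for, a point or a joint stands for the part that bears it (a point fixed in the world has none). Each returns a list of dicts, best first, with "confidence" (0 to 1); they miss things now and then, are a little off and sometimes report something else, mostly with a low value. They report only what shows in the picture. A call takes as long as a camera call.
- r.boxes_of(camera, target): "uv" ([column, row] in pixels, amid what is visible of it).
- r.mark_of(camera, target): "uv" ([column, row] in pixels: a listed point, or the origin of a listed thing).
The state is a dict: "clock": time; "joints": joint angles; "qvel": joint speeds; "tau": joint torques, N m; "tcp_pos": TCP position; "orientation": TCP orientation; "contact_force": force on the tool from outside, world axes, zero at the start; "moment": the same for the moment, N m; "grip_width": finger opening in m; "gripper_force": force on a finger pad.
Only numpy, scipy, OpenCV 4.12 (cv2) and the standard library are available. Lean on these libraries where they do the work, as an engineer would, in place of code of your own. Each camera call takes 0.05 s, during which the arm holds its last target. There are 200 camera calls.

## Task

Put every workshop item lying on the bench to the right of the carton (bit cases, tape-measure, wax tin, sharpening stone, whichever are there) into the open carton. Then fold it shut flat: first both short end flaps, then the plain long flap, and last the long flap with the orange stripe. Once it is shut, print the label by pressing the printer's keys one at a time, fully down and let go: blue, then yellow, then green; leave the mug, glue bottle and pliers alone.

Things in the scene. Friction and masses are not known exactly. Their poses are not given: they have to be found in the camera images.
- carton: Open brown cardboard carton fixed to the bench between wooden battens, outside 180 (its x) by 230 (its y) by 65 high without flaps, walls and floor 4 thick, inside 172 by 222, open on top between four hinged flaps. Origin at the centre of its underside, z up, +x away from the robot, +y to the robot's left. Sizes in mm.
- printer: Grey desktop label printer fixed to the bench, 200 (its x) by 110 (its y) by 70 high, with a white paper roll at its +x end (48 in diameter, to 92 above the bench) and three coloured round keys in a row along its x on top. Origin at the centre of its underside, z up. Sizes in mm.
- end_left (a joint): Fold angle (rad) of the short end flap of the carton on the carton's +y end; 174 along the crease, 85 crease to free edge, 4 thick. 0 = flat shut, 1.57 = upright, 2.1 = limit, leaning outward; starts at 1.65 to 1.9. The crease is stiff: the flap stays where it is left and turns under about 1 N at its middle. Sizes in mm.
- end_left_hinge (a point): Middle of the crease of the short end flap of the carton on the carton's +y end, 65 above the bench on the carton's outer wall face. Its own x axis runs from the crease to the free edge along the flap, y along the crease, z out of the face that is on top when shut. Sizes in mm.
- end_right (a joint): Fold angle (rad) of the short end flap of the carton on the carton's -y end; 174 along the crease, 85 crease to free edge, 4 thick. 0 = flat shut, 1.57 = upright, 2.1 = limit, leaning outward; starts at 1.65 to 1.9. The crease is stiff: the flap stays where it is left and turns under about 1 N at its middle. Sizes in mm.
- end_right_hinge (a point): Middle of the crease of the short end flap of the carton on the carton's -y end, 65 above the bench on the carton's outer wall face. Its own x axis runs from the crease to the free edge along the flap, y along the crease, z out of the face that is on top when shut. Sizes in mm.
- side_plain (a joint): Fold angle (rad) of the long plain side flap of the carton on its +x side, far from the robot; 228 along the crease, 89 crease to free edge, 4 thick. 0 = flat shut, 1.57 = upright, 2.1 = limit, leaning outward; starts at 1.65 to 1.9. The crease is stiff: the flap stays where it is left and turns under about 1 N at its middle. Sizes in mm.
- side_plain_hinge (a point): Middle of the crease of the long plain side flap of the carton on its +x side, far from the robot, 70 above the bench on the carton's outer wall face. Its own x axis runs from the crease to the free edge along the flap, y along the crease, z out of the face that is on top when shut. Sizes in mm.
- side_striped (a joint): Fold angle (rad) of the long side flap of the carton on its -x side, nearest the robot, with an orange stripe 22 wide along its free edge on both faces; 228 along the crease, 89 crease to free edge, 4 thick. 0 = flat shut, 1.57 = upright, 2.1 = limit, leaning outward; starts at 1.65 to 1.9. The crease is stiff: the flap stays where it is left and turns under about 1 N at its middle. Sizes in mm.
- side_striped_hinge (a point): Middle of the crease of the long side flap of the carton on its -x side, nearest the robot, with an orange stripe 22 wide along its free edge on both faces, 70 above the bench on the carton's outer wall face. Its own x axis runs from the crease to the free edge along the flap, y along the crease, z out of the face that is on top when shut. Sizes in mm.
- key_blue (a joint): How far (m) the blue key of the printer is pressed: 0 = up, 0.006 = fully down, which takes 3.5 N; it springs back up when let go. More than 0.004 counts as pressed. Sizes in mm.
- key_blue_top (a point): Centre of the top face of the blue key, a round push key 24 in diameter in a black housing on the printer's top; pressed straight down. Keys stand 45 apart; which colour is where varies. Sizes in mm.
- key_yellow (a joint): How far (m) the yellow key of the printer is pressed: 0 = up, 0.006 = fully down, which takes 3.5 N; it springs back up when let go. More than 0.004 counts as pressed. Sizes in mm.
- key_yellow_top (a point): Centre of the top face of the yellow key, a round push key 24 in diameter in a black housing on the printer's top; pressed straight down. Keys stand 45 apart; which colour is where varies. Sizes in mm.
- key_green (a joint): How far (m) the green key of the printer is pressed: 0 = up, 0.006 = fully down, which takes 3.5 N; it springs back up when let go. More than 0.004 counts as pressed. Sizes in mm.
- key_green_top (a point): Centre of the top face of the green key, a round push key 24 in diameter in a black housing on the printer's top; pressed straight down. Keys stand 45 apart; which colour is where varies. Sizes in mm.
- case_red: Red plastic drill-bit case with a black band, 84 long (its x) by 40 wide (its y) by 28 high; loose, lies flat on the bench at the start; origin at the centre of its underside, z up. May be absent. To be packed if present. Sizes in mm.
- case_blue: Blue plastic drill-bit case with a black band, 84 long (its x) by 40 wide (its y) by 28 high; loose, lies flat on the bench at the start; origin at the centre of its underside, z up. May be absent. To be packed if present. Sizes in mm.
- tape: Yellow tape-measure with a black band and a black disc on top, 66 long (its x) by 50 wide (its y) by 36 high; loose, lies flat on the bench at the start; origin at the centre of its underside, z up. May be absent. To be packed if present. Sizes in mm.
- tin: Round aluminium wax tin with a green lid rim, 54 in diameter, 34 high; loose, stands on the bench at the start; origin at the centre of its underside, z up. May be absent. To be packed if present. Sizes in mm.
- stone: Sharpening stone in a dark wooden case, grey on top, 88 long (its x) by 38 wide (its y) by 26 high; loose, lies flat on the bench at the start; origin at the centre of its underside, z up. May be absent. To be packed if present. Sizes in mm.
- mug: Blue ceramic mug, 76 in diameter, 90 high, beyond the carton; origin at the centre of its underside. A bystander: leave it alone. Sizes in mm.
- glue: White glue bottle with an orange cap, 52 in diameter, 120 high, beyond the printer; origin at the centre of its underside. A bystander: leave it alone. Sizes in mm.
- pliers: Pliers with yellow handles lying near the robot, about 180 long, 14 high; origin at the bench near the pivot. A bystander: leave it alone. Sizes in mm.

How it is judged:
On the way, in this order (a step that is already met when the one before it is completed fails the run):
1. every item present is in the carton, all four flaps still open (x of case_red in the frame of carton between -0.086 and 0.086 m and y of case_red in the frame of carton between -0.111 and 0.111 m and z of case_red in the frame of carton between -0.005 and 0.05 m and x of case_blue in the frame of carton between -0.086 and 0.086 m and y of case_blue in the frame of carton between -0.111 and 0.111 m and z of case_blue in the frame of carton between -0.005 and 0.05 m and x of tape in the frame of carton between -0.086 and 0.086 m and y of tape in the frame of carton between -0.111 and 0.111 m and z of tape in the frame of carton between -0.005 and 0.05 m and x of tin in the frame of carton between -0.086 and 0.086 m and y of tin in the frame of carton between -0.111 and 0.111 m and z of tin in the frame of carton between -0.005 and 0.05 m and x of stone in the frame of carton between -0.086 and 0.086 m and y of stone in the frame of carton between -0.111 and 0.111 m and z of stone in the frame of carton between -0.005 and 0.05 m and value of joint each of end_left, end_right, side_plain, side_striped above 1 rad), for 0.2 s.
2. both end flaps are folded down (under 0.15 rad), both long flaps still open (x of case_red in the frame of carton between -0.086 and 0.086 m and y of case_red in the frame of carton between -0.111 and 0.111 m and z of case_red in the frame of carton between -0.005 and 0.05 m and x of case_blue in the frame of carton between -0.086 and 0.086 m and y of case_blue in the frame of carton between -0.111 and 0.111 m and z of case_blue in the frame of carton between -0.005 and 0.05 m and x of tape in the frame of carton between -0.086 and 0.086 m and y of tape in the frame of carton between -0.111 and 0.111 m and z of tape in the frame of carton between -0.005 and 0.05 m and x of tin in the frame of carton between -0.086 and 0.086 m and y of tin in the frame of carton between -0.111 and 0.111 m and z of tin in the frame of carton between -0.005 and 0.05 m and x of stone in the frame of carton between -0.086 and 0.086 m and y of stone in the frame of carton between -0.111 and 0.111 m and z of stone in the frame of carton between -0.005 and 0.05 m and value of joint each of end_left, end_right below 0.15 rad and value of joint each of side_plain, side_striped above 1 rad), for 0.2 s.
3. the plain long flap is folded down on them, the striped one still open (x of case_red in the frame of carton between -0.086 and 0.086 m and y of case_red in the frame of carton between -0.111 and 0.111 m and z of case_red in the frame of carton between -0.005 and 0.05 m and x of case_blue in the frame of carton between -0.086 and 0.086 m and y of case_blue in the frame of carton between -0.111 and 0.111 m and z of case_blue in the frame of carton between -0.005 and 0.05 m and x of tape in the frame of carton between -0.086 and 0.086 m and y of tape in the frame of carton between -0.111 and 0.111 m and z of tape in the frame of carton between -0.005 and 0.05 m and x of tin in the frame of carton between -0.086 and 0.086 m and y of tin in the frame of carton between -0.111 and 0.111 m and z of tin in the frame of carton between -0.005 and 0.05 m and x of stone in the frame of carton between -0.086 and 0.086 m and y of stone in the frame of carton between -0.111 and 0.111 m and z of stone in the frame of carton between -0.005 and 0.05 m and value of joint each of end_left, end_right, side_plain below 0.15 rad and value of joint side_striped above 1 rad), for 0.2 s.
4. the striped flap is folded down last: the carton is shut (x of case_red in the frame of carton between -0.086 and 0.086 m and y of case_red in the frame of carton between -0.111 and 0.111 m and z of case_red in the frame of carton between -0.005 and 0.05 m and x of case_blue in the frame of carton between -0.086 and 0.086 m and y of case_blue in the frame of carton between -0.111 and 0.111 m and z of case_blue in the frame of carton between -0.005 and 0.05 m and x of tape in the frame of carton between -0.086 and 0.086 m and y of tape in the frame of carton between -0.111 and 0.111 m and z of tape in the frame of carton between -0.005 and 0.05 m and x of tin in the frame of carton between -0.086 and 0.086 m and y of tin in the frame of carton between -0.111 and 0.111 m and z of tin in the frame of carton between -0.005 and 0.05 m and x of stone in the frame of carton between -0.086 and 0.086 m and y of stone in the frame of carton between -0.111 and 0.111 m and z of stone in the frame of carton between -0.005 and 0.05 m and value of joint each of end_left, end_right, side_plain, side_striped below 0.15 rad), for 0.2 s.
5. with the carton shut, the blue key alone is pressed more than 4 mm (value of joint each of end_left, end_right, side_plain, side_striped below 0.15 rad and value of joint key_blue above 0.004 m and value of joint each of key_yellow, key_green below 0.0015 m), for 0.05 s.
6. with the carton shut, the yellow key alone is pressed more than 4 mm (value of joint each of end_left, end_right, side_plain, side_striped below 0.15 rad and value of joint each of key_blue, key_green below 0.0015 m and value of joint key_yellow above 0.004 m), for 0.05 s.
7. with the carton shut, the green key alone is pressed more than 4 mm (value of joint each of end_left, end_right, side_plain, side_striped below 0.15 rad and value of joint each of key_blue, key_yellow below 0.0015 m and value of joint key_green above 0.004 m), for 0.05 s.
At the end, for the whole second after the job is handed in: every item present lies inside the carton, all four flaps are within 0.15 rad of flat shut, and all keys are up again (under 1.5 mm) (all of step 4 and value of joint each of key_blue, key_yellow, key_green below 0.0015 m); the robot touches nothing.
It fails at once if the mug is moved more than 30 mm (distance of mug from where it was at the start of the episode above 0.03 m).
It fails at once if the glue is moved more than 30 mm (distance of glue from where it was at the start of the episode above 0.03 m).
It fails at once if the pliers is moved more than 30 mm (distance of pliers from where it was at the start of the episode above 0.03 m).
It fails at once if a key is pressed while a flap of the carton is open (value of joint any of key_blue, key_yellow, key_green above 0.004 m and value of joint any of end_left, end_right, side_plain, side_striped above 0.5 rad).
It fails at once if two keys are pressed at once (value of joint each of key_blue, key_yellow above 0.003 m or value of joint each of key_blue, key_green above 0.003 m or value of joint each of key_yellow, key_green above 0.003 m).
Of case_red, case_blue, tape, tin, stone only 2 to 4 are there at a start; the rules pass over those that are not, and their reading is None.
At some moment in a run one of case_red, case_blue, tape, tin, stone may be knocked a few centimetres aside while the robot is not near it.
Once in a run the grip may slacken for a moment while it holds something.
It also fails if it takes over 210 s, if anything falls off the work surface, if the arm or the gripper's body presses on something with over 40 N, if the wrist force passes 120 N, or if a joint passes its speed limit or range.

## Working session

There is one attempt and no reset: what is moved stays moved. The work goes in short steps, Python scripts to look and compute and a tool call to move; the robot and the scene stay as the last step left them, time stands still between calls to the robot, and variables do not carry over. Pictures are saved under pics/ and viewed, at most 14 in all, crops included, and the job is handed in when it is done.

Besides the shell and the picture viewer there is one more tool, called after ">>>" by a JSON object that holds its "method" and its "body", one argument or row to a line. servo_tool: Moves the arm, as the interface text tells. Scaled input: -1 to 1 covers 250 mm each way for a shift and 90 degrees each way for a turn. Its arguments: {"type":"object","properties":{"commands":{"type":"array"},"claw":{"type":"number"},"squeeze":{"type":"number"}},"required":["commands"]}

```bash
ls; mkdir -p pics; python3 - <<'E'
from bench import r
import cv2,numpy as np
o=r.get_obs();print(o['clock'],o['tcp_pos'],o['orientation'],o['grip_width'],r.tcp_to_tips)
for n in('scene','top'):
    p,d=r.grab_frame(n);cv2.imwrite(f'pics/{n}0.png',p[:,:,::-1]);np.save(f'pics/{n}0.npy',d)
    c=r.camera_model(n);print(n,c['fx'],c['cx'],c['cy'],np.round(c['extrinsics'],3).tolist())
print(np.round(r.camera_model('wrist')['hand_eye'],3).tolist())
E
```

```text
pics
0.0 [ 0.28101019 -0.61309904  0.24930901] [-3.06757745e+00 -6.69637560e-01  8.77434217e-04] 0.0855606560079372 0.019
scene 498.07950616612584 313.4464981744813 195.6920324870075 [[-0.468, 0.738, -0.485, 1.12], [0.883, 0.4, -0.244, 0.298], [0.014, -0.543, -0.84, 1.062], [0.0, 0.0, 0.0, 1.0]]
top 412.5590846304459 315.30514900532376 200.96498442656514 [[0.006, -0.988, 0.153, 0.401], [-1.0, -0.006, -0.004, 0.003], [0.005, -0.153, -0.988, 1.066], [0.0, 0.0, 0.0, 1.0]]
[[-0.001, -0.947, -0.321, 0.083], [1.0, -0.001, 0.0, 0.001], [-0.0, -0.321, 0.947, -0.124], [0.0, 0.0, 0.0, 1.0]]
```

View pics/top0.png

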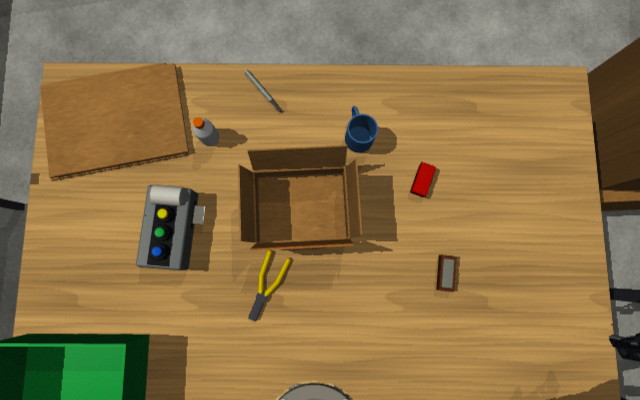

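View pics/scene0.png

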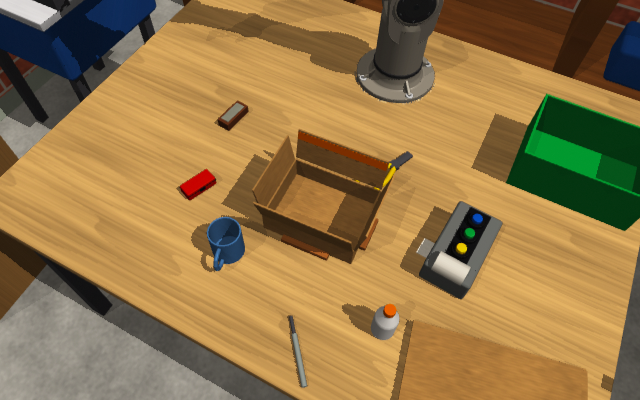

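Top view: red case at (423,180), stone at (447,273), open carton centred near (303,205), printer with keys blue (157,252), green (160,232) and yellow (163,214). Scene view shows the same two items, at (198,184) and (233,115). No tin, tape or blue case is visible.

```bash
cat > h.py <<'E'
import numpy as np,cv2
from bench import r
from scipy.spatial.transform import Rotation as R
def pose():
    o=r.get_obs();T=np.eye(4);T[:3,:3]=R.from_rotvec(o['orientation']).as_matrix();T[:3,3]=o['tcp_pos'];return T
def ext(n,c):
    return pose()@np.array(c['hand_eye']) if n=='wrist' else np.array(c['extrinsics'])
def cloud(n,save=None):
    c=r.camera_model(n);E=ext(n,c);p,d=r.grab_frame(n)
    if save: cv2.imwrite(save,p[:,:,::-1])
    v,u=np.mgrid[:400,:640]
    P=np.stack([(u-c['cx'])/c['fx']*d,(v-c['cy'])/c['fy']*d,d,np.ones_like(d)],-1)@E.T
    P=P[...,:3];P[d==0]=np.nan;return p,P,E
def ray(n,uv):
    c=r.camera_model(n);E=ext(n,c)
    return E[:3,3],E[:3,:3]@np.array([(uv[0]-c['cx'])/c['fx'],(uv[1]-c['cy'])/c['fy'],1])
def tri(a,b):  # rays -> midpoint, gap
    A=np.c_[a[1],-b[1]];s=np.linalg.lstsq(A,b[0]-a[0],rcond=None)[0]
    p=a[0]+s[0]*a[1];q=b[0]+s[1]*b[1];return (p+q)/2,np.linalg.norm(p-q)
def plan(xyz,yaw,tiltv=(0,0,0)):
    """normalised row shift/turn from the present pose to tool-down pose; yaw= world angle of tool x"""
    T=pose();G=(R.from_rotvec(tiltv)*R.from_euler('z',yaw)*R.from_euler('x',np.pi)).as_matrix()
    s=T[:3,:3].T@(np.array(xyz)-T[:3,3])/.25;t=R.from_matrix(T[:3,:3].T@G).as_rotvec()/(np.pi/2)
    print('shift',s.round(3).tolist(),'turn',t.round(3).tolist())
E
python3 - <<'E'
from h import *
things=['carton','side_plain_hinge','side_striped_hinge','end_left_hinge','end_right_hinge','key_blue_top','key_yellow_top','key_green_top','printer','case_red','case_blue','tape','tin','stone','mug','pliers','glue']
S,PS,_=cloud('scene');Tp,PT,_=cloud('top')
for t in things:
    a=r.mark_of('top',t)[:1];b=r.mark_of('scene',t)[:1]
    if a and b:
        p,g=tri(ray('top',a[0]['uv']),ray('scene',b[0]['uv']))
        print(t,p.round(4),'gap',round(g,4),a[0]['uv'],b[0]['uv'],round(a[0]['confidence'],2),round(b[0]['confidence'],2))
    else: print(t,a,b)
for n,P in(('top',PT),('scene',PS)):
    m=(P[...,2]>.015)&(P[...,2]<.06)&(P[...,1]<-.2)&(P[...,1]>-.5)&(P[...,0]>.3)&(P[...,0]<.8)
    k,l,st,ce=cv2.connectedComponentsWithStats(m.astype(np.uint8))
    for i in range(1,k):
        if st[i,4]<60: continue
        Q=P[l==i];z=np.percentile(Q[:,2],80);Q=Q[Q[:,2]>z-.005]
        (c,s,a)=cv2.minAreaRect((Q[:,:2]*1000).astype(np.float32));print(n,ce[i].round(),len(Q),'z',z.round(4),np.round(c,1),np.round(s,1),round(a,1))
m=(abs(PT[...,2]-.004)<.004)
E
```

```text
carton [0.5521 0.037  0.0049] gap 0.0047 [301.4, 205.6] [322.9, 216.3] 0.77 0.83
side_plain_hinge [0.6328 0.0414 0.0577] gap 0.0014 [298.3, 171.1] [307.8, 231.9] 0.73 0.83
side_striped_hinge [0.4573 0.0272 0.0609] gap 0.0022 [303.9, 241.2] [337.2, 173.9] 0.88 0.56
end_left_hinge [0.5407 0.1501 0.0635] gap 0.0018 [253.3, 207.0] [367.8, 219.6] 0.95 0.73
end_right_hinge [ 0.5517 -0.0815  0.0526] gap 0.0103 [345.8, 204.5] [277.4, 185.9] 0.93 0.9
key_blue_top [0.4288 0.3674 0.0826] gap 0.0027 [158.5, 252.3] [475.1, 217.3] 0.65 0.47
key_yellow_top [] [{'uv': [467.4, 230.5], 'confidence': 0.69}]
key_green_top [0.476  0.3673 0.0911] gap 0.0021 [158.6, 232.0] [469.7, 231.4] 0.4 0.57
printer [0.4939 0.3657 0.0065] gap 0.0032 [172.9, 227.3] [457.9, 254.3] 0.8 0.85
case_red [ 0.6185 -0.0715  0.1874] gap 0.282 [301.1, 208.7] [198.8, 187.2] 0.67 0.84
case_blue [] []
tape [ 0.449   0.3912 -0.037 ] gap 0.0676 [154.6, 251.2] [454.4, 253.8] 0.54 0.57
tin [{'uv': [304.0, 244.7], 'confidence': 0.37}] []
stone [ 0.3851 -0.334  -0.0053] gap 0.0051 [443.8, 272.3] [231.6, 119.1] 0.92 0.91
mug [ 0.7361 -0.1162 -0.0023] gap 0.0052 [359.4, 138.4] [229.9, 250.3] 0.59 0.78
pliers [0.3465 0.1195 0.0108] gap 0.0069 [265.4, 287.2] [384.9, 168.3] 0.86 0.67
glue [0.7368 0.2774 0.025 ] gap 0.0023 [209.6, 134.2] [383.0, 323.4] 0.6 0.72
top [423. 178.] 458 z 0.0295 [ 623.3 -280. ] [40.4 83.3] 69.2
top [447. 272.] 518 z 0.0283 [ 384.6 -330.4] [39.2 87.9] 83.3
scene [232. 113.] 323 z 0.027 [ 383.5 -331. ] [41.1 89.3] 81.9
scene [197. 183.] 424 z 0.0291 [ 623.7 -280. ] [43.7 84.6] 71.4
```

```bash
python3 - <<'E'
from h import *
plan([.384,-.3305,.09],np.radians(-7)); plan([.384,-.3305,.023],np.radians(-7))
C0=np.array([.546,.034]);
for n in('top','scene'):
    _,P,_=cloud(n); Q=P[np.isfinite(P[...,0])]
    for yaw in (2.6,):
        a=np.radians(yaw);L=(Q[:,:2]-C0)@np.array([[np.cos(a),-np.sin(a)],[np.sin(a),np.cos(a)]])
        sel={'L':(L[:,1]>.09)&(L[:,1]<.18)&(abs(L[:,0])<.08),'R':(L[:,1]<-.09)&(L[:,1]>-.18)&(abs(L[:,0])<.08),
        'P':(L[:,0]>.07)&(L[:,0]<.16)&(abs(L[:,1])<.1),'S':(L[:,0]<-.07)&(L[:,0]>-.16)&(abs(L[:,1])<.1)}
        for k,m in sel.items():
            m=m&(Q[:,2]>.08)&(Q[:,2]<.17);X=Q[m]
            if len(X)<50: print(n,k,len(X));continue
            for _ in range(3):
                c=X.mean(0);nv=np.linalg.svd(X-c)[2][2];d=(X-c)@nv;X=X[abs(d)<max(.003,1.5*np.std(d))]
            nv=nv*np.sign(nv[0]+nv[1]);
            # line at z=.065/.07
            print(n,k,len(X),'n',nv.round(3),'head',np.degrees(np.arctan2(nv[1],nv[0])).round(1),'tilt',np.degrees(np.arcsin(nv[2])).round(1),'c',c.round(4),'zmax',np.percentile(X[:,2],98).round(4))
    # floor
    m=(Q[:,2]<.012)&(Q[:,2]>0.0)&(abs(L[:,0])<.08)&(abs(L[:,1])<.1);print('floorz',np.median(Q[m,2]))
E
```

```text
shift [0.845, -0.858, 0.641] turn [-0.0, -0.0, 0.351]
shift [0.845, -0.858, 0.909] turn [-0.0, -0.0, 0.351]
top L 884 n [-0.055  0.969 -0.239] head 93.3 tilt -13.8 c [0.5393 0.1622 0.1192] zmax 0.1494
top R 709 n [-0.056  0.977  0.204] head 93.3 tilt 11.8 c [ 0.551  -0.0912  0.1211] zmax 0.1502
top P 1584 n [ 0.955  0.055 -0.29 ] head 3.3 tilt -16.9 c [0.6544 0.0394 0.1215] zmax 0.1565
top S 577 n [0.977 0.055 0.206] head 3.2 tilt 11.9 c [0.4472 0.0293 0.1319] zmax 0.1597
floorz 0.004387329596647893
scene L 336 n [-0.053  0.966 -0.254] head 93.2 tilt -14.7 c [0.5432 0.1639 0.1256] zmax 0.1489
scene R 965 n [-0.055  0.98   0.193] head 93.2 tilt 11.1 c [ 0.5537 -0.0911  0.1175] zmax 0.149
scene P 733 n [ 0.963  0.054 -0.265] head 3.2 tilt -15.4 c [0.6583 0.0418 0.1261] zmax 0.1572
scene S 1892 n [0.982 0.054 0.182] head 3.2 tilt 10.5 c [0.4484 0.0308 0.1207] zmax 0.1571
floorz 0.003378741450130729
```

>>> {"method": "servo_tool", "body": {
  "commands": [
    [[0.845,-0.858,0.62],[0,0,0.351]],
    [[0.845,-0.858,0.62],[0,0,0.351]],
    [[0.845,-0.858,0.62],[0,0,0.351]],
    [[0.845,-0.858,0.62],[0,0,0.351]],
    [[0.845,-0.858,0.62],[0,0,0.351]],
    [[0.845,-0.858,0.62],[0,0,0.351]],
    [[0.845,-0.858,0.62],[0,0,0.351]],
    [[0.845,-0.858,0.62],[0,0,0.351]],
    [[0.845,-0.858,0.62],[0,0,0.351]],
    [[0.845,-0.858,0.62],[0,0,0.351]]
  ],
  "claw": 0,
  "squeeze": 50
}}

```text
clock: 3.0
tcp_pos: [0.384, -0.3322, 0.096]
orientation: [3.134, -0.193, 0.002]
contact_force: [-0.2, -0.3, -0.5]
grip_width: 0.0857
gripper_force: 0.0
```

```bash
cat >> h.py <<'E'
def find(n,zlo=.015,save=None,xy=None):
    _,P,_=cloud(n,save)
    m=(P[...,2]>zlo)&(P[...,2]<.06)&(P[...,1]<-.15)&(P[...,1]>-.5)&(P[...,0]>.3)&(P[...,0]<.8)
    k,l,st,ce=cv2.connectedComponentsWithStats(m.astype(np.uint8))
    for i in range(1,k):
        if st[i,4]<150: continue
        Q=P[l==i];z=np.percentile(Q[:,2],70);Q=Q[Q[:,2]>z-.004]
        (c,s,a)=cv2.minAreaRect((Q[:,:2]*1000).astype(np.float32));a=a if s[0]>s[1] else a-90
        print(n,ce[i].round(),len(Q),'z',z.round(4),np.round(c,1),np.round(s,1),'long axis',round(a,1))
E
python3 - <<'E'
from h import *
o=r.get_obs();print(o['tcp_pos'],o['joints'].round(2) if hasattr(o['joints'],'round') else o['joints'])
find('wrist',save='pics/w1.png')
plan([.384,-.3305,.023],np.radians(-7))
E
```

```text
[ 0.38397939 -0.33222266  0.09598364] [ 0.55  0.42  0.05  2.08 -0.03  0.64 -1.07]
wrist [315. 216.] 6153 z 0.027 [ 385.  -331.1] [38.1 87.9] long axis -6.5
shift [-0.001, -0.008, 0.292] turn [0.001, -0.001, -0.001]
```

>>> {"method": "servo_tool", "body": {
  "commands": [
    [[0.004,-0.005,0.15],[0,0,0]],
    [[0.004,-0.005,0.29],[0,0,0]],
    [[0.004,-0.005,0.29],[0,0,0]],
    [[0.004,-0.005,0.29],[0,0,0]]
  ]
}}

```text
clock: 3.45
tcp_pos: [0.3846, -0.3305, 0.0233]
orientation: [3.135, -0.194, -0.001]
contact_force: [0.1, 1.0, 0.1]
grip_width: 0.0852
gripper_force: 0.0
```

>>> {"method": "servo_tool", "body": {
  "commands": [
    [[0,0,0],[0,0,0]],
    [[0,0,0],[0,0,0]],
    [[0,0,0],[0,0,0]],
    [[0,0,0],[0,0,0]],
    [[0,0,0],[0,0,0]],
    [[0,0,0],[0,0,0]]
  ],
  "claw": 1,
  "squeeze": 60
}}

```text
clock: 4.05
tcp_pos: [0.3858, -0.3301, 0.0242]
orientation: [3.135, -0.191, 0.003]
contact_force: [-1.4, -0.3, 10.0]
grip_width: 0.037
gripper_force: 59.9
```

```bash
cat >> h.py <<'E'
YAW=np.radians(3.2);C=np.array([.549,.035])
def box(x,y): return C+np.array([[np.cos(YAW),-np.sin(YAW)],[np.sin(YAW),np.cos(YAW)]])@[x,y]
E
python3 - <<'E'
from h import *
p=box(0,.05);print(p)
plan([.384,-.33,.26],np.radians(-7))
plan([*p,.26],YAW);plan([*p,.034],YAW)
E
```

```text
[0.54620892 0.08492204]
shift [-0.005, 0.002, -0.943] turn [0.001, -0.001, 0.0]
shift [0.437, -1.725, -0.944] turn [0.001, -0.001, -0.113]
shift [0.436, -1.725, -0.04] turn [0.001, -0.001, -0.113]
```

>>> {"method": "servo_tool", "body": {
  "commands": [
    [[0,0,-0.2],[0,0,0]],
    [[0,0,-0.4],[0,0,0]],
    [[0,0,-0.6],[0,0,0]],
    [[0,0,-0.8],[0,0,0]],
    [[0,-0.1,-0.95],[0,0,0]],
    [[0.1,-0.3,-0.95],[0,0,0]],
    [[0.2,-0.5,-0.95],[0,0,-0.05]],
    [[0.3,-0.7,-0.95],[0,0,-0.113]],
    [[0.4,-0.9,-0.95],[0,0,-0.113]],
    [[0.437,-1.0,-0.95],[0,0,-0.113]],
    [[0.437,-1.0,-0.95],[0,0,-0.113]]
  ]
}}

```text
clock: 5.15
tcp_pos: [0.5266, -0.0861, 0.2605]
orientation: [-3.136, -0.106, -0.003]
contact_force: [0.2, -0.6, -2.8]
grip_width: 0.0369
gripper_force: 62.4
```

```bash
python3 - <<'E'
from h import *
p=box(0,.05)
plan([*p,.25],YAW);plan([*p,.034],YAW)
find('top')
E
```

```text
shift [0.124, -0.677, 0.045] turn [-0.002, -0.001, 0.007]
shift [0.123, -0.674, 0.909] turn [-0.002, -0.001, 0.007]
```

>>> {"method": "servo_tool", "body": {
  "commands": [
    [[0.03,-0.2,0.04],[0,0,0]],
    [[0.06,-0.4,0.04],[0,0,0]],
    [[0.09,-0.6,0.04],[0,0,0]],
    [[0.123,-0.677,0.04],[0,0,0]],
    [[0.123,-0.677,0.04],[0,0,0]],
    [[0.123,-0.677,0.2],[0,0,0]],
    [[0.123,-0.677,0.4],[0,0,0]],
    [[0.123,-0.675,0.6],[0,0,0]],
    [[0.123,-0.675,0.8],[0,0,0]],
    [[0.123,-0.675,0.9],[0,0,0]],
    [[0.123,-0.675,0.9],[0,0,0]]
  ]
}}

```text
clock: 6.3
tcp_pos: [0.5418, 0.0724, 0.0318]
orientation: [3.137, 0.084, -0.012]
contact_force: [-1.5, -0.4, -2.9]
grip_width: 0.0369
gripper_force: 62.4
```

>>> {"method": "servo_tool", "body": {
  "commands": [
    [[0,0,0],[0,0,0]],
    [[0,0,0],[0,0,0]],
    [[0,0,0],[0,0,0]],
    [[0,0,-0.2],[0,0,0]],
    [[0,0,-0.4],[0,0,0]],
    [[0,0,-0.6],[0,0,0]],
    [[0,0,-0.8],[0,0,0]],
    [[0,0,-0.88],[0,0,0]],
    [[0,0.2,-0.88],[0,0,0]],
    [[0,0.4,-0.88],[0,0,0]],
    [[0,0.6,-0.88],[0,0,0]],
    [[0.1,0.8,-0.88],[0,0,0.1]],
    [[0.2,1,-0.88],[0,0,0.2]],
    [[0.25,1,-0.88],[0,0,0.29]],
    [[0.3,1,-0.8],[0,0,0.29]],
    [[0.3,1,-0.8],[0,0,0.29]]
  ],
  "claw": 0.3
}}

```text
clock: 7.9
tcp_pos: [0.634, -0.1695, 0.2343]
orientation: [-3.079, 0.623, 0.002]
contact_force: [-0.8, -0.2, -0.5]
grip_width: 0.0597
gripper_force: 0.0
```

```bash
python3 - <<'E'
from h import *
find('top');find('scene')
find('wrist',save='pics/w2.png')
plan([.623,-.28,.1],np.radians(-20))
plan([.623,-.28,.023],np.radians(-20))
E
```

```text
scene [197. 183.] 414 z 0.0282 [ 623.3 -280.2] [43.2 84.2] long axis -19.5
wrist [264.  95.] 88 z 0.0491 [ 736.8 -152.3] [33.9  4.3] long axis 0.3
wrist [411. 143.] 2652 z 0.0285 [ 624.1 -280.6] [40.8 83.7] long axis -20.6
shift [0.132, 0.424, 0.546] turn [-0.0, -0.001, -0.032]
shift [0.132, 0.424, 0.854] turn [-0.0, -0.001, -0.032]
```

>>> {"method": "servo_tool", "body": {
  "commands": [
    [[0.132,0.2,0.1],[0,0,-0.03]],
    [[0.132,0.4,0.25],[0,0,-0.03]],
    [[0.134,0.426,0.42],[0,0,-0.03]],
    [[0.134,0.426,0.55],[0,0,-0.03]],
    [[0.134,0.426,0.7],[0,0,-0.03]],
    [[0.134,0.426,0.85],[0,0,-0.03]],
    [[0.134,0.426,0.85],[0,0,-0.03]],
    [[0.134,0.426,0.85],[0,0,-0.03]]
  ],
  "claw": 0
}}

```text
clock: 8.85
tcp_pos: [0.6238, -0.2809, 0.0243]
orientation: [-3.093, 0.55, -0.001]
contact_force: [-0.3, -0.7, 1.1]
grip_width: 0.0855
gripper_force: 0.0
```

>>> {"method": "servo_tool", "body": {
  "commands": [
    [[0,0,0],[0,0,0]],
    [[0,0,0],[0,0,0]],
    [[0,0,0],[0,0,0]],
    [[0,0,0],[0,0,0]],
    [[0,0,0],[0,0,0]],
    [[0,0,0],[0,0,0]]
  ],
  "claw": 1,
  "squeeze": 60
}}

```text
clock: 9.45
tcp_pos: [0.6246, -0.2814, 0.0249]
orientation: [3.092, -0.551, 0.004]
contact_force: [-1.1, 0.8, 7.6]
grip_width: 0.0389
gripper_force: 62.3
```

>>> {"method": "servo_tool", "body": {
  "commands": [
    [[0,0,-0.2],[0,0,0]],
    [[0,0,-0.4],[0,0,0]],
    [[0,0,-0.6],[0,0,0]],
    [[0,0,-0.8],[0,0,0]],
    [[0,0,-0.95],[0,0,0]],
    [[0,0,-0.95],[0,0,0]],
    [[0,0,-0.95],[0,0,0]]
  ]
}}

```text
clock: 10.15
tcp_pos: [0.6235, -0.281, 0.2614]
orientation: [3.093, -0.551, 0.003]
contact_force: [0.8, 0.1, -1.2]
grip_width: 0.0386
gripper_force: 61.2
```

```bash
python3 - <<'E'
from h import *
p=box(0,-.04)
plan([*p,.26],YAW);plan([*p,.034],YAW)
_,P,_=cloud('scene','pics/s2.png')
E
```

```text
shift [-0.652, -0.937, 0.004] turn [0.0, -0.001, -0.26]
shift [-0.654, -0.937, 0.908] turn [0.0, -0.001, -0.26]
```

View pics/s2.png

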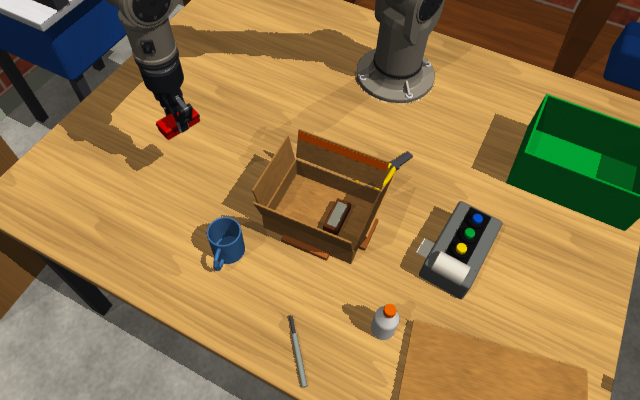

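The stone lies flat in the carton at (337,215), the red case is held at (180,123), and the flaps are still up.

>>> {"method": "servo_tool", "body": {
  "commands": [
    [[-0.1,-0.15,0],[0,0,-0.05]],
    [[-0.2,-0.3,0],[0,0,-0.1]],
    [[-0.3,-0.45,0],[0,0,-0.16]],
    [[-0.42,-0.6,0],[0,0,-0.2]],
    [[-0.52,-0.75,0],[0,0,-0.26]],
    [[-0.65,-0.937,0],[0,0,-0.26]],
    [[-0.653,-0.937,0],[0,0,-0.26]],
    [[-0.653,-0.937,0],[0,0,-0.26]],
    [[-0.653,-0.937,0],[0,0,-0.26]]
  ]
}}

```text
clock: 11.1
tcp_pos: [0.5506, -0.0063, 0.2591]
orientation: [3.139, 0.086, -0.003]
contact_force: [0.5, 0.1, -0.7]
grip_width: 0.0389
gripper_force: 61.1
```

>>> {"method": "servo_tool", "body": {
  "commands": [
    [[0,0,0.2],[0,0,0]],
    [[0,0,0.4],[0,0,0]],
    [[0,0,0.6],[0,0,0]],
    [[0,0,0.8],[0,0,0]],
    [[0,0,0.9],[0,0,0]],
    [[0,0,0.9],[0,0,0]],
    [[0,0,0.9],[0,0,0]]
  ]
}}

```text
clock: 11.8
tcp_pos: [0.5513, -0.0063, 0.0352]
orientation: [3.14, 0.084, -0.001]
contact_force: [0.4, -0.2, -1.1]
grip_width: 0.0389
gripper_force: 68.3
```

>>> {"method": "servo_tool", "body": {
  "commands": [
    [[0,0,0],[0,0,0]],
    [[0,0,0],[0,0,0]],
    [[0,0,0],[0,0,0]],
    [[0,0,-0.2],[0,0,0]],
    [[0,0,-0.4],[0,0,0]],
    [[0,0,-0.6],[0,0,0]],
    [[0,0,-0.8],[0,0,0]],
    [[0,0,-0.95],[0,0,0]],
    [[0,0,-0.95],[0,0,0]]
  ],
  "claw": 0.3
}}

```text
clock: 12.7
tcp_pos: [0.5542, -0.0043, 0.2799]
orientation: [-3.14, -0.088, -0.019]
contact_force: [0.8, 0.7, -0.6]
grip_width: 0.0598
gripper_force: 0.0
```

```bash
python3 - <<'E'
from h import *
p,_,_=cloud('scene'); q,_,_=cloud('wrist')
cv2.imwrite('pics/c1.png',np.vstack([p[100:300,150:470],q[::2,::2]])[:,:,::-1])
E
```

```text
(no output)
```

View pics/c1.png

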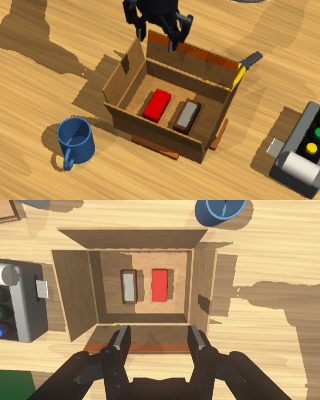

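Both items lie in the carton, the red case and the stone side by side, with all four flaps open. Next I fold the right end flap.

```bash
cat >> h.py <<'E'
HINGE={'R':(0,-.115,.065,(0,1)),'L':(0,.115,.065,(0,-1)),'P':(.09,0,.070,(-1,0)),'S':(-.09,0,.070,(1,0))}
def fold(k,rho=.065,half=None,off=0,t=.004,th=(108,95,85,75,65,55,45,35,25,15,8,3),clear=.02,extra=()):
    """rows for folding a flap with shut fingertips, tool yaw = carton yaw"""
    hx,hy,hz,d=HINGE[k];half=half or (.0145 if d[0]==0 else .011)
    T=pose();G=(R.from_euler('z',YAW)*R.from_euler('x',np.pi)).as_matrix()
    turn=R.from_matrix(T[:3,:3].T@G).as_rotvec()/(np.pi/2)
    def row(h,z,lab):
        lx,ly=hx+d[0]*h+(off if d[0]==0 else 0),hy+d[1]*h+(off if d[0]!=0 else 0)
        w=np.array([*box(lx,ly),z]);s=T[:3,:3].T@(w-T[:3,3])/.25
        print(lab,w.round(3).tolist(),s.round(3).tolist())
    print('turn',turn.round(3).tolist())
    a=np.radians(th[0]);h0=rho*np.cos(a)-half-clear
    row(h0,.25,'above');row(h0,hz+rho*np.sin(a)+.019,'start')
    for q in th:
        a=np.radians(q);h=rho*np.cos(a)-t*np.sin(a)-half;z=hz+rho*np.sin(a)+t*np.cos(a)+.019
        row(h,z,q)
E
python3 - <<'E'
from h import *
fold('R')
E
```

```text
turn [0.0, -0.002, 0.0]
above [0.558, -0.134, 0.25] [-0.001, 0.519, 0.097]
start [0.558, -0.134, 0.146] [-0.002, 0.519, 0.514]
108 [0.558, -0.118, 0.145] [-0.002, 0.454, 0.519]
95 [0.557, -0.104, 0.148] [-0.002, 0.397, 0.504]
85 [0.556, -0.093, 0.149] [-0.002, 0.352, 0.501]
75 [0.556, -0.081, 0.148] [-0.002, 0.307, 0.506]
65 [0.555, -0.07, 0.145] [-0.002, 0.263, 0.519]
55 [0.554, -0.06, 0.14] [-0.002, 0.223, 0.539]
45 [0.554, -0.051, 0.133] [-0.002, 0.186, 0.566]
35 [0.553, -0.043, 0.125] [-0.002, 0.155, 0.599]
25 [0.553, -0.037, 0.115] [-0.003, 0.13, 0.637]
15 [0.553, -0.033, 0.105] [-0.003, 0.112, 0.679]
8 [0.553, -0.031, 0.097] [-0.003, 0.103, 0.709]
3 [0.553, -0.03, 0.091] [-0.003, 0.1, 0.732]
```

>>> {"method": "servo_tool", "body": {
  "commands": [
    [[0,0.18,0.03],[0,0,0]],
    [[0,0.36,0.06],[0,0,0]],
    [[0,0.54,0.1],[0,0,0]],
    [[0,0.56,0.1],[0,0,0]],
    [[0,0.56,0.1],[0,0,0]],
    [[0,0.56,0.28],[0,0,0]],
    [[0,0.56,0.45],[0,0,0]],
    [[0,0.56,0.51],[0,0,0]],
    [[0,0.56,0.51],[0,0,0]],
    [[0,0.454,0.52],[0,0,0]],
    [[0,0.4,0.504],[0,0,0]],
    [[0,0.352,0.5],[0,0,0]],
    [[0,0.307,0.506],[0,0,0]]
  ],
  "claw": 1,
  "squeeze": 40
}}

```text
clock: 14.1
tcp_pos: [0.5562, -0.0803, 0.1478]
orientation: [3.14, 0.089, 0.004]
contact_force: [-0.3, -1.2, 0.2]
grip_width: 0.0003
gripper_force: 0.3
```

```bash
python3 - <<'E'
from h import *
fold('R',th=(65,55,45,35,25,15,8,3))
p,_,_=cloud('scene');cv2.imwrite('pics/s3.png',p[60:300,150:520,::-1])
E
```

```text
turn [0.0, -0.002, 0.001]
above [0.556, -0.087, 0.25] [-0.002, 0.026, -0.409]
start [0.556, -0.087, 0.143] [-0.003, 0.026, 0.019]
65 [0.555, -0.07, 0.145] [-0.003, -0.04, 0.013]
55 [0.554, -0.06, 0.14] [-0.003, -0.08, 0.033]
45 [0.554, -0.051, 0.133] [-0.003, -0.117, 0.06]
35 [0.553, -0.043, 0.125] [-0.003, -0.148, 0.093]
25 [0.553, -0.037, 0.115] [-0.003, -0.173, 0.131]
15 [0.553, -0.033, 0.105] [-0.003, -0.191, 0.172]
8 [0.553, -0.031, 0.097] [-0.004, -0.2, 0.203]
3 [0.553, -0.03, 0.091] [-0.004, -0.203, 0.225]
```

View pics/s3.png

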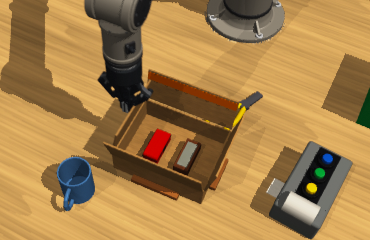

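The flap, at (125,120), is turning with the finger and nothing else is touched. I continue the arc.

>>> {"method": "servo_tool", "body": {
  "commands": [
    [[0,-0.04,0.013],[0,0,0]],
    [[0,-0.08,0.033],[0,0,0]],
    [[0,-0.117,0.06],[0,0,0]],
    [[0,-0.148,0.093],[0,0,0]],
    [[0,-0.173,0.131],[0,0,0]],
    [[0,-0.191,0.172],[0,0,0]],
    [[0,-0.2,0.203],[0,0,0]],
    [[0,-0.203,0.225],[0,0,0]],
    [[0,-0.203,0.23],[0,0,0]],
    [[0,-0.203,0.23],[0,0,0]]
  ]
}}

```text
clock: 15.15
tcp_pos: [0.5524, -0.0309, 0.0886]
orientation: [3.14, 0.088, -0.001]
contact_force: [0.2, -0.4, 0.8]
grip_width: -0.0
gripper_force: 0.0
```

>>> {"method": "servo_tool", "body": {
  "commands": [
    [[0,0,-0.2],[0,0,0]],
    [[0,0,-0.4],[0,0,0]],
    [[0,0,-0.6],[0,0,0]],
    [[0,-0.1,-0.7],[0,0,0]],
    [[0,-0.3,-0.7],[0,0,0]],
    [[0,-0.5,-0.7],[0,0,0]],
    [[0,-0.7,-0.7],[0,0,0]],
    [[0,-0.85,-0.7],[0,0,0]],
    [[0,-0.85,-0.7],[0,0,0]]
  ]
}}

```text
clock: 16.05
tcp_pos: [0.5393, 0.1883, 0.2644]
orientation: [-3.136, -0.102, -0.001]
contact_force: [-0.3, -0.1, 0.6]
grip_width: -0.0005
gripper_force: 0.0
```

```bash
cat >> h.py <<'E'
def flap(n,k):
    _,P,_=cloud(n);hx,hy,hz,d=HINGE[k];Q=P[np.isfinite(P[...,0])]
    L=(Q[:,:2]-C)@np.array([[np.cos(YAW),-np.sin(YAW)],[np.sin(YAW),np.cos(YAW)]])
    h=(L[:,0]-hx)*d[0]+(L[:,1]-hy)*d[1];w=L[:,0] if d[0]==0 else L[:,1]
    rr=np.hypot(h,Q[:,2]-hz);a=np.degrees(np.arctan2(Q[:,2]-hz,h));m=(abs(w)<.08)&(rr>.04)&(rr<.08)&(a>-10)&(a<130)
    print(n,k,m.sum(),'angle pct 10/50/90',np.percentile(a[m],[10,50,90]).round(1) if m.sum() else '')
E
python3 - <<'E'
from h import *
for n in('scene','top'): flap(n,'R')
fold('L')
E
```

```text
scene R 882 angle pct 10/50/90 [0.6 3.  6.1]
top R 1063 angle pct 10/50/90 [2.1 4.1 6.9]
turn [0.0, -0.0, 0.001]
above [0.54, 0.204, 0.25] [0.001, -0.09, 0.056]
start [0.54, 0.204, 0.146] [0.001, -0.091, 0.472]
108 [0.54, 0.188, 0.145] [0.001, -0.026, 0.477]
95 [0.541, 0.174, 0.148] [0.001, 0.031, 0.462]
85 [0.542, 0.163, 0.149] [0.001, 0.076, 0.459]
75 [0.542, 0.151, 0.148] [0.001, 0.122, 0.464]
65 [0.543, 0.14, 0.145] [0.0, 0.165, 0.477]
55 [0.544, 0.13, 0.14] [0.0, 0.206, 0.498]
45 [0.544, 0.121, 0.133] [0.0, 0.242, 0.525]
35 [0.545, 0.113, 0.125] [0.0, 0.274, 0.558]
25 [0.545, 0.107, 0.115] [0.0, 0.299, 0.595]
15 [0.545, 0.103, 0.105] [0.0, 0.317, 0.637]
8 [0.545, 0.101, 0.097] [0.0, 0.325, 0.668]
3 [0.545, 0.1, 0.091] [0.0, 0.328, 0.69]
```

>>> {"method": "servo_tool", "body": {
  "commands": [
    [[0,-0.14,0.06],[0,0,0]],
    [[0,-0.14,0.06],[0,0,0]],
    [[0,-0.14,0.25],[0,0,0]],
    [[0,-0.14,0.42],[0,0,0]],
    [[0,-0.14,0.47],[0,0,0]],
    [[0,-0.026,0.477],[0,0,0]],
    [[0,0.031,0.462],[0,0,0]],
    [[0,0.076,0.459],[0,0,0]],
    [[0,0.122,0.464],[0,0,0]],
    [[0,0.165,0.477],[0,0,0]],
    [[0,0.206,0.498],[0,0,0]],
    [[0,0.242,0.525],[0,0,0]],
    [[0,0.274,0.558],[0,0,0]],
    [[0,0.299,0.595],[0,0,0]],
    [[0,0.317,0.637],[0,0,0]],
    [[0,0.325,0.668],[0,0,0]],
    [[0,0.328,0.69],[0,0,0]],
    [[0,0.328,0.695],[0,0,0]],
    [[0,0.328,0.695],[0,0,0]]
  ]
}}

```text
clock: 18.05
tcp_pos: [0.545, 0.1001, 0.0898]
orientation: [-3.14, -0.089, 0.001]
contact_force: [0.1, -0.1, -0.4]
grip_width: 0.0
gripper_force: 0.0
```

>>> {"method": "servo_tool", "body": {
  "commands": [
    [[0,0,-0.2],[0,0,0]],
    [[0,0,-0.4],[0,0,0]],
    [[0,0,-0.6],[0,0,0]],
    [[0,0,-0.7],[0,0,0]],
    [[0,0,-0.7],[0,0,0]]
  ]
}}

```text
clock: 18.55
tcp_pos: [0.5475, 0.1008, 0.2703]
orientation: [-3.138, -0.088, -0.014]
contact_force: [0.7, 0.2, 0.3]
grip_width: -0.0004
gripper_force: 0.0
```

```bash
python3 - <<'E'
from h import *
for n in('scene','top'):
  for k in 'LRPS': flap(n,k)
fold('P',off=.02,th=(115,105,95,85,75,65,55,45,35,25,15,8,3))
E
```

```text
scene L 938 angle pct 10/50/90 [1.5 3.9 6.7]
scene R 872 angle pct 10/50/90 [0.9 3.2 5.8]
scene P 891 angle pct 10/50/90 [ -3.3  -0.3 109.8]
scene S 1161 angle pct 10/50/90 [ -3.    2.3 103.3]
top L 1 angle pct 10/50/90 [2. 2. 2.]
top R 1058 angle pct 10/50/90 [1.9 4.1 7. ]
top P 789 angle pct 10/50/90 [ -1.7 105.7 107.5]
top S 392 angle pct 10/50/90 [ -2.5  -0.3 100. ]
turn [0.0, 0.001, 0.0]
above [0.696, 0.063, 0.25] [0.597, 0.179, 0.054]
start [0.696, 0.063, 0.148] [0.598, 0.179, 0.463]
115 [0.68, 0.062, 0.146] [0.532, 0.179, 0.47]
105 [0.669, 0.062, 0.151] [0.49, 0.179, 0.452]
95 [0.658, 0.061, 0.153] [0.446, 0.179, 0.441]
85 [0.647, 0.061, 0.154] [0.401, 0.179, 0.438]
75 [0.636, 0.06, 0.153] [0.356, 0.179, 0.444]
65 [0.625, 0.059, 0.15] [0.312, 0.179, 0.457]
55 [0.615, 0.059, 0.145] [0.272, 0.179, 0.477]
45 [0.606, 0.058, 0.138] [0.235, 0.179, 0.504]
35 [0.598, 0.058, 0.13] [0.204, 0.179, 0.537]
25 [0.592, 0.057, 0.12] [0.179, 0.179, 0.575]
15 [0.587, 0.057, 0.11] [0.161, 0.179, 0.617]
8 [0.585, 0.057, 0.102] [0.153, 0.179, 0.647]
3 [0.584, 0.057, 0.096] [0.149, 0.179, 0.67]
```

>>> {"method": "servo_tool", "body": {
  "commands": [
    [[0.18,0.06,0],[0,0,0]],
    [[0.36,0.12,0],[0,0,0]],
    [[0.53,0.18,0],[0,0,0]],
    [[0.64,0.18,0.03],[0,0,0]],
    [[0.64,0.18,0.03],[0,0,0]],
    [[0.64,0.18,0.2],[0,0,0]],
    [[0.64,0.18,0.38],[0,0,0]],
    [[0.64,0.18,0.47],[0,0,0]],
    [[0.64,0.18,0.47],[0,0,0]],
    [[0.532,0.18,0.47],[0,0,0]],
    [[0.49,0.18,0.452],[0,0,0]],
    [[0.446,0.18,0.441],[0,0,0]],
    [[0.401,0.18,0.438],[0,0,0]],
    [[0.356,0.18,0.444],[0,0,0]],
    [[0.312,0.18,0.457],[0,0,0]],
    [[0.272,0.18,0.477],[0,0,0]],
    [[0.235,0.18,0.504],[0,0,0]],
    [[0.204,0.18,0.537],[0,0,0]]
  ]
}}

```text
clock: 20.75
tcp_pos: [0.5977, 0.0574, 0.1301]
orientation: [3.14, 0.088, -0.001]
contact_force: [-0.3, -0.1, -0.4]
grip_width: -0.0005
gripper_force: 0.3
```

```bash
python3 - <<'E'
from h import *
fold('P',off=.02,th=(25,15,8,3))
E
```

```text
turn [0.0, 0.0, 0.0]
above [0.61, 0.058, 0.25] [0.049, -0.001, -0.48]
start [0.61, 0.058, 0.116] [0.049, -0.001, 0.055]
25 [0.592, 0.057, 0.12] [-0.024, -0.001, 0.04]
15 [0.587, 0.057, 0.11] [-0.043, -0.001, 0.082]
8 [0.585, 0.057, 0.102] [-0.051, -0.001, 0.112]
3 [0.584, 0.057, 0.096] [-0.054, -0.001, 0.135]
```

>>> {"method": "servo_tool", "body": {
  "commands": [
    [[-0.024,0,0.04],[0,0,0]],
    [[-0.043,0,0.082],[0,0,0]],
    [[-0.051,0,0.112],[0,0,0]],
    [[-0.054,0,0.135],[0,0,0]],
    [[-0.054,0,0.14],[0,0,0]],
    [[-0.054,0,0.14],[0,0,0]],
    [[-0.054,0,-0.05],[0,0,0]],
    [[-0.054,0,-0.25],[0,0,0]],
    [[-0.054,0,-0.45],[0,0,0]],
    [[-0.054,0,-0.5],[0,0,0]],
    [[-0.054,0,-0.5],[0,0,0]]
  ]
}}

```text
clock: 21.85
tcp_pos: [0.587, 0.0571, 0.2591]
orientation: [-3.14, -0.087, -0.01]
contact_force: [0.4, 0.3, -0.8]
grip_width: -0.0001
gripper_force: 0.0
```

```bash
python3 - <<'E'
from h import *
for n in('scene','top'):
  for k in 'LRPS': flap(n,k)
fold('S',off=-.06,rho=.07)
p,_,_=cloud('scene');cv2.imwrite('pics/s4.png',p[60:300,150:520,::-1])
print(np.round(r.get_obs()['joints'],2))
E
```

```text
scene L 1003 angle pct 10/50/90 [ 2.6  7.  12.2]
scene R 913 angle pct 10/50/90 [ 1.7  6.8 12.1]
scene P 1018 angle pct 10/50/90 [2.4 4.7 7.5]
scene S 812 angle pct 10/50/90 [ -3.2  -0.4 102.2]
top L 0 angle pct 10/50/90 
top R 14 angle pct 10/50/90 [11.9 14.  15.5]
top P 1 angle pct 10/50/90 [5.1 5.1 5.1]
top S 0 angle pct 10/50/90 
turn [0.0, 0.001, 0.0]
above [0.41, -0.033, 0.25] [-0.718, 0.319, 0.02]
start [0.41, -0.033, 0.156] [-0.717, 0.318, 0.397]
108 [0.426, -0.032, 0.154] [-0.652, 0.318, 0.402]
95 [0.441, -0.031, 0.158] [-0.591, 0.318, 0.386]
85 [0.454, -0.03, 0.159] [-0.542, 0.318, 0.383]
75 [0.466, -0.03, 0.158] [-0.493, 0.319, 0.389]
65 [0.477, -0.029, 0.154] [-0.447, 0.319, 0.403]
55 [0.488, -0.028, 0.149] [-0.403, 0.319, 0.424]
45 [0.498, -0.028, 0.141] [-0.364, 0.319, 0.454]
35 [0.506, -0.027, 0.132] [-0.33, 0.319, 0.489]
25 [0.513, -0.027, 0.122] [-0.303, 0.319, 0.53]
15 [0.518, -0.027, 0.111] [-0.284, 0.319, 0.575]
8 [0.52, -0.027, 0.103] [-0.275, 0.319, 0.608]
3 [0.521, -0.027, 0.097] [-0.271, 0.319, 0.632]
[-0.01  0.34 -0.24  1.75  0.09  1.06 -1.8 ]
```

View pics/s4.png

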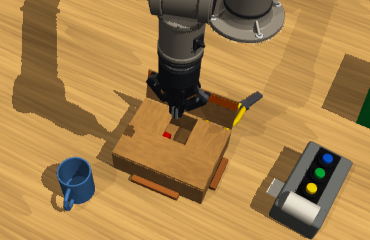

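Plain flap is flat (top at (170,150) in the crop) and the striped one is still upright. For it I tilt the tool back 15° so that the hand stays in reach.

```bash
cat >> h.py <<'E'
def foldS(off=-.05,rho=.07,tilt=15,half=.011,t=.004,clear=.03,th=(110,102,94,86,78,70,62,54,46,38,30,22,15,8,3)):
    f=np.radians(tilt);hx,hz=-.09,.07
    T=pose();G=(R.from_euler('z',YAW)*R.from_euler('y',f)*R.from_euler('x',np.pi)).as_matrix()
    print('toolz',G[:,2].round(3),'turn',(R.from_matrix(T[:3,:3].T@G).as_rotvec()/(np.pi/2)).round(3).tolist())
    def row(h,z,lab):
        h=h+.019*np.sin(f)-half*np.cos(f);z=z+.019*np.cos(f)+half*np.sin(f)
        w=np.array([*box(hx+h,off),z]);s=T[:3,:3].T@(w-T[:3,3])/.25;print(lab,w.round(3).tolist(),s.round(3).tolist())
    a=np.radians(th[0]);h0=rho*np.cos(a)-clear
    row(h0,.23,'above');row(h0,hz+rho*np.sin(a),'start')
    for q in th:
        a=np.radians(q);row(rho*np.cos(a)-t*np.sin(a),hz+rho*np.sin(a)+t*np.cos(a),q)
E
python3 - <<'E'
from h import *
foldS()
E
```

```text
toolz [-0.258 -0.014 -0.966] turn [0.0, -0.166, 0.0]
above [0.402, -0.023, 0.251] [-0.747, 0.279, 0.016]
start [0.402, -0.023, 0.157] [-0.746, 0.279, 0.393]
110 [0.429, -0.022, 0.156] [-0.641, 0.279, 0.398]
102 [0.438, -0.021, 0.159] [-0.604, 0.279, 0.385]
94 [0.447, -0.021, 0.161] [-0.566, 0.279, 0.377]
86 [0.457, -0.02, 0.161] [-0.527, 0.279, 0.375]
78 [0.467, -0.02, 0.161] [-0.488, 0.279, 0.378]
70 [0.476, -0.019, 0.158] [-0.449, 0.279, 0.387]
62 [0.486, -0.019, 0.155] [-0.413, 0.279, 0.4]
54 [0.494, -0.018, 0.15] [-0.378, 0.279, 0.419]
46 [0.502, -0.018, 0.144] [-0.347, 0.279, 0.443]
38 [0.509, -0.017, 0.137] [-0.319, 0.279, 0.47]
30 [0.515, -0.017, 0.13] [-0.295, 0.279, 0.501]
22 [0.52, -0.017, 0.121] [-0.276, 0.279, 0.535]
15 [0.523, -0.017, 0.113] [-0.264, 0.279, 0.567]
8 [0.525, -0.016, 0.105] [-0.255, 0.279, 0.6]
3 [0.526, -0.016, 0.099] [-0.251, 0.279, 0.624]
```

>>> {"method": "servo_tool", "body": {
  "commands": [
    [[-0.15,0.06,0],[0,-0.04,0]],
    [[-0.3,0.12,0],[0,-0.08,0]],
    [[-0.45,0.2,0],[0,-0.12,0]],
    [[-0.6,0.28,0],[0,-0.166,0]],
    [[-0.74,0.28,0],[0,-0.166,0]],
    [[-0.74,0.28,0.01],[0,-0.166,0]],
    [[-0.74,0.28,0.01],[0,-0.166,0]],
    [[-0.74,0.28,0.01],[0,-0.166,0]]
  ]
}}

```text
clock: 23.1
tcp_pos: [0.4053, -0.0231, 0.2534]
orientation: [3.107, 0.088, -0.406]
contact_force: [-0.2, -0.5, 0.1]
grip_width: 0.0001
gripper_force: 0.0
```

```bash
python3 - <<'E'
from h import *
print(np.round(r.get_obs()['joints'],2))
foldS()
E
```

```text
[ 0.11  0.18 -0.22  1.99  0.03  1.23 -1.64]
toolz [-0.258 -0.014 -0.966] turn [-0.0, -0.001, 0.0]
above [0.402, -0.023, 0.251] [-0.009, 0.0, 0.012]
start [0.402, -0.023, 0.157] [0.088, 0.0, 0.376]
110 [0.429, -0.022, 0.156] [0.191, 0.0, 0.354]
102 [0.438, -0.021, 0.159] [0.223, 0.0, 0.332]
94 [0.447, -0.021, 0.161] [0.258, 0.0, 0.315]
86 [0.457, -0.02, 0.161] [0.295, 0.0, 0.303]
78 [0.467, -0.02, 0.161] [0.334, 0.0, 0.296]
70 [0.476, -0.019, 0.158] [0.373, 0.0, 0.295]
62 [0.486, -0.019, 0.155] [0.412, 0.0, 0.298]
54 [0.494, -0.018, 0.15] [0.45, 0.0, 0.308]
46 [0.502, -0.018, 0.144] [0.486, 0.0, 0.322]
38 [0.509, -0.017, 0.137] [0.52, 0.0, 0.342]
30 [0.515, -0.017, 0.13] [0.551, 0.0, 0.366]
22 [0.52, -0.017, 0.121] [0.578, 0.0, 0.394]
15 [0.523, -0.017, 0.113] [0.599, 0.001, 0.421]
8 [0.525, -0.016, 0.105] [0.616, 0.001, 0.451]
3 [0.526, -0.016, 0.099] [0.625, 0.001, 0.474]
```

>>> {"method": "servo_tool", "body": {
  "commands": [
    [[0.03,0,0.15],[0,0,0]],
    [[0.07,0,0.3],[0,0,0]],
    [[0.088,0,0.376],[0,0,0]],
    [[0.088,0,0.376],[0,0,0]],
    [[0.191,0,0.354],[0,0,0]],
    [[0.223,0,0.332],[0,0,0]],
    [[0.258,0,0.315],[0,0,0]],
    [[0.295,0,0.303],[0,0,0]],
    [[0.334,0,0.296],[0,0,0]],
    [[0.373,0,0.295],[0,0,0]],
    [[0.412,0,0.298],[0,0,0]],
    [[0.45,0,0.308],[0,0,0]],
    [[0.486,0,0.322],[0,0,0]],
    [[0.52,0,0.342],[0,0,0]],
    [[0.551,0,0.366],[0,0,0]],
    [[0.578,0,0.394],[0,0,0]],
    [[0.599,0,0.421],[0,0,0]],
    [[0.616,0,0.451],[0,0,0]],
    [[0.625,0,0.474],[0,0,0]],
    [[0.625,0,0.479],[0,0,0]]
  ]
}}

```text
clock: 25.1
tcp_pos: [0.5238, -0.0167, 0.0964]
orientation: [3.106, 0.087, -0.409]
contact_force: [-0.1, -0.5, 0.8]
grip_width: -0.0003
gripper_force: 0.2
```

>>> {"method": "servo_tool", "body": {
  "commands": [
    [[0,0,0.01],[0,0,0]],
    [[0,0,0.01],[0,0,0]],
    [[0,0,-0.15],[0,0,0]],
    [[0,0,-0.35],[0,0,0]],
    [[0,0,-0.55],[0,0,0]],
    [[0,0,-0.7],[0,0.166,0]],
    [[0,0,-0.7],[0,0.166,0]],
    [[0,0,-0.7],[0,0.166,0]]
  ]
}}

```text
clock: 25.9
tcp_pos: [0.5678, -0.0146, 0.2686]
orientation: [3.14, 0.087, 0.007]
contact_force: [0.2, 0.6, 0.2]
grip_width: -0.0
gripper_force: 0.0
```

```bash
python3 - <<'E'
from h import *
p,_,_=cloud('scene')
for n in('scene','top'):
  for k in 'PS': flap(n,k)
q,PT,_=cloud('top')
cv2.imwrite('pics/s5.png',np.hstack([p[60:300,150:520],q[120:360,100:420]])[:,:,::-1])
# keys: colour blobs in both views
for n in('top','scene'):
  im,P,E=cloud(n);hsv=cv2.cvtColor(im,cv2.COLOR_RGB2HSV);x0=P[...,0];near=(abs(x0-.49)<.15)&(abs(P[...,1]-.37)<.08)&(P[...,2]>.055)
  for k,(lo,hi) in dict(blue=(105,130),yellow=(24,34),green=(45,80)).items():
    m=(hsv[...,0]>=lo)&(hsv[...,0]<=hi)&(hsv[...,1]>120)&(hsv[...,2]>60)&near
    print(n,k,m.sum(),P[m].mean(0).round(4),np.median(P[m],0).round(4),np.percentile(P[m][:,2],90).round(4))
E
```

```text
scene P 1013 angle pct 10/50/90 [2.3 4.8 7.5]
scene S 932 angle pct 10/50/90 [1.3 3.5 6. ]
top P 560 angle pct 10/50/90 [3.5 5.9 8.8]
top S 615 angle pct 10/50/90 [2.1 4.2 7.1]
top blue 91 [0.4311 0.3717 0.0906] [0.4311 0.3712 0.0914] 0.0945
top yellow 90 [0.5209 0.3644 0.0904] [0.5208 0.3642 0.0911] 0.0945
top green 82 [0.4764 0.3681 0.0913] [0.4757 0.3681 0.0921] 0.0942
scene blue 91 [0.4341 0.3707 0.089 ] [0.4355 0.3705 0.0895] 0.0929
scene yellow 78 [0.5222 0.3639 0.09  ] [0.5223 0.3639 0.0905] 0.0926
scene green 83 [0.4781 0.3672 0.0893] [0.4785 0.367  0.0896] 0.092
```

View pics/s5.png

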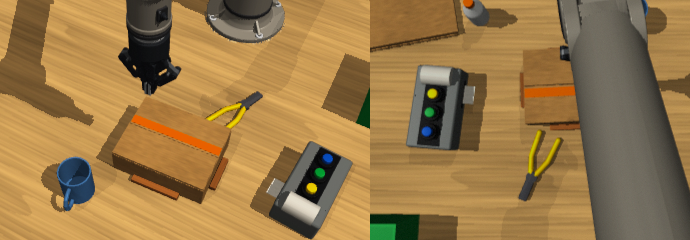

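The carton is shut, with the stripe flat on top (at (178,135) in the crop). The keys run from yellow near the roll, through green, to blue near the robot.

>>> {"method": "servo_tool", "body": {
  "commands": [
    [[0,-0.2,0],[0,0,0]],
    [[-0.1,-0.4,0],[0,0,0]],
    [[-0.2,-0.6,0],[0,0,0.04]],
    [[-0.3,-0.8,0],[0,0,0.08]],
    [[-0.4,-0.95,0],[0,0,0.08]],
    [[-0.4,-1,0],[0,0,0.08]],
    [[-0.4,-1,0],[0,0,0.08]]
  ]
}}

```text
clock: 27.0
tcp_pos: [0.4535, 0.2343, 0.2664]
orientation: [-3.139, 0.098, 0.002]
contact_force: [1.2, 0.3, -0.9]
grip_width: -0.0001
gripper_force: 0.0
```

```bash
python3 - <<'E'
from h import *
y=np.radians(-4.5)
plan([.433,.371,.14],y);plan([.433,.371,.103],y)
E
```

```text
shift [-0.115, -0.54, 0.506] turn [-0.001, 0.001, 0.01]
shift [-0.115, -0.54, 0.654] turn [-0.001, 0.001, 0.01]
```

>>> {"method": "servo_tool", "body": {
  "commands": [
    [[-0.05,-0.2,0],[0,0,0.01]],
    [[-0.1,-0.4,0],[0,0,0.01]],
    [[-0.115,-0.54,0.1],[0,0,0.01]],
    [[-0.115,-0.54,0.3],[0,0,0.01]],
    [[-0.115,-0.54,0.5],[0,0,0.01]],
    [[-0.115,-0.54,0.5],[0,0,0.01]],
    [[-0.115,-0.54,0.5],[0,0,0.01]]
  ]
}}

```text
clock: 27.7
tcp_pos: [0.4368, 0.3656, 0.1413]
orientation: [3.137, -0.136, -0.002]
contact_force: [0.7, 1.7, 0.7]
grip_width: 0.0002
gripper_force: 0.0
```

```bash
python3 - <<'E'
from h import *
y=np.radians(-4.5)
plan([.433,.371,.103],y)
p,P,_=cloud('wrist','pics/w5.png')
# local height profile of keys seen by wrist
hsv=cv2.cvtColor(p,cv2.COLOR_RGB2HSV)
for k,(lo,hi) in dict(yellow=(24,34),green=(45,80),blue=(105,130)).items():
    m=(hsv[...,0]>=lo)&(hsv[...,0]<=hi)&(hsv[...,1]>120)&(hsv[...,2]>60)&(P[...,2]>.08)&(P[...,2]<.1)&(abs(P[...,1]-.37)<.06)
    if m.sum()>30: print(k,m.sum(),P[m].mean(0).round(4),np.percentile(P[m][:,2],[10,50,90]).round(4))
E
```

```text
shift [-0.017, -0.02, 0.153] turn [0.001, 0.001, -0.005]
yellow 1353 [0.5228 0.3645 0.0917] [0.0909 0.0921 0.093 ]
green 1060 [0.4774 0.3674 0.0919] [0.091  0.0921 0.0929]
blue 801 [0.4369 0.3718 0.0908] [0.0866 0.0918 0.0928]
```

View pics/w5.png

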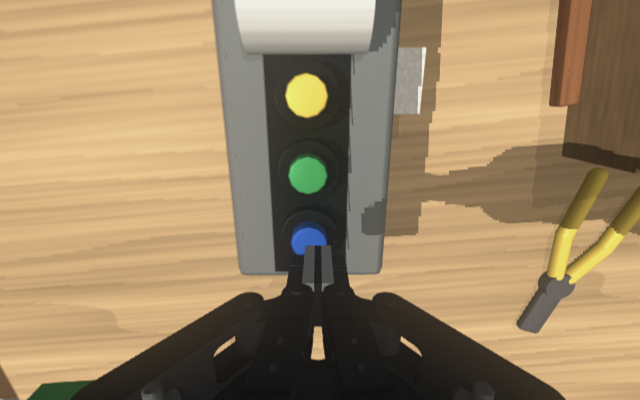

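Tips hover over the blue key at (308,241), with green at (308,174) and yellow at (306,95). The closed tips are narrow, so neighbouring keys are safe.

>>> {"method": "servo_tool", "body": {
  "commands": [
    [[-0.015,-0.02,0.08],[0,0,0]],
    [[-0.015,-0.02,0.11],[0,0,0]],
    [[-0.015,-0.02,0.13],[0,0,0]],
    [[-0.015,-0.02,0.15],[0,0,0]],
    [[-0.015,-0.02,0.155],[0,0,0]],
    [[-0.015,-0.02,0.155],[0,0,0]],
    [[-0.015,-0.02,0.155],[0,0,0]]
  ]
}}

```text
clock: 28.45
tcp_pos: [0.434, 0.3722, 0.105]
orientation: [-3.137, 0.135, -0.004]
contact_force: [-2.7, -2.7, 12.5]
grip_width: -0.0003
gripper_force: 6.2
```

```bash
python3 - <<'E'
from h import *
y=np.radians(-4.5)
plan([.433,.371,.14],y)
plan([.5215,.3643,.14],y)
plan([.5215,.3643,.103],y)
plan([.477,.3675,.14],y)
plan([.477,.3675,.103],y)
E
```

```text
shift [-0.003, 0.005, -0.14] turn [-0.001, -0.001, -0.005]
shift [0.352, 0.001, -0.139] turn [-0.001, -0.001, -0.005]
shift [0.351, 0.002, 0.009] turn [-0.001, -0.001, -0.005]
shift [0.173, 0.004, -0.14] turn [-0.001, -0.001, -0.005]
shift [0.173, 0.004, 0.008] turn [-0.001, -0.001, -0.005]
```

>>> {"method": "servo_tool", "body": {
  "commands": [
    [[0,0,-0.08],[0,0,0]],
    [[0,0,-0.16],[0,0,0]],
    [[0,0,-0.16],[0,0,0]],
    [[0.18,0,-0.16],[0,0,0]],
    [[0.351,0,-0.16],[0,0,0]],
    [[0.351,0,-0.16],[0,0,0]],
    [[0.351,0,-0.16],[0,0,0]],
    [[0.351,0,-0.08],[0,0,0]],
    [[0.351,0,-0.04],[0,0,0]],
    [[0.351,0,-0.02],[0,0,0]],
    [[0.351,0,0],[0,0,0]],
    [[0.351,0,0],[0,0,0]],
    [[0.351,0,0],[0,0,0]]
  ]
}}

```text
clock: 29.75
tcp_pos: [0.5189, 0.3645, 0.1049]
orientation: [3.138, -0.133, -0.002]
contact_force: [-7.4, -5.3, 17.1]
grip_width: 0.0002
gripper_force: 8.8
```

>>> {"method": "servo_tool", "body": {
  "commands": [
    [[0,0,-0.08],[0,0,0]],
    [[0,0,-0.16],[0,0,0]],
    [[0,0,-0.16],[0,0,0]],
    [[-0.09,0,-0.16],[0,0,0]],
    [[-0.178,0,-0.16],[0,0,0]],
    [[-0.178,0,-0.16],[0,0,0]],
    [[-0.178,0,-0.16],[0,0,0]],
    [[-0.178,0,-0.08],[0,0,0]],
    [[-0.178,0,-0.04],[0,0,0]],
    [[-0.178,0,-0.02],[0,0,0]],
    [[-0.178,0,0],[0,0,0]],
    [[-0.178,0,0],[0,0,0]],
    [[-0.178,0,0],[0,0,0]]
  ]
}}

```text
clock: 31.05
tcp_pos: [0.4765, 0.3674, 0.1048]
orientation: [3.137, -0.136, 0.001]
contact_force: [-4.5, -6.7, 19.8]
grip_width: 0.0003
gripper_force: 9.6
```

>>> {"method": "servo_tool", "body": {
  "commands": [
    [[0,0,-0.1],[0,0,0]],
    [[0,0,-0.3],[0,0,0]],
    [[0,0,-0.5],[0,0,0]],
    [[0,0,-0.6],[0,0,0]],
    [[0,0,-0.6],[0,0,0]],
    [[0,0,-0.6],[0,0,0]]
  ]
}}

```text
clock: 31.65
tcp_pos: [0.4763, 0.3681, 0.2531]
orientation: [-3.138, 0.135, -0.002]
contact_force: [0.4, 0.0, -1.3]
grip_width: 0.0003
gripper_force: 0.0
```

```bash
python3 - <<'E'
from h import *
find('top')
for k in 'PS': flap('scene',k)
p,_,_=cloud('scene','pics/s9.png')
E
```

```text
scene P 1036 angle pct 10/50/90 [2.3 4.7 7.7]
scene S 915 angle pct 10/50/90 [1.1 3.4 6.1]
```

View pics/s9.png

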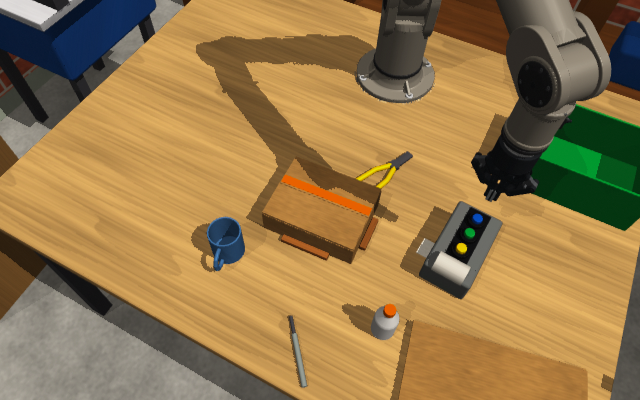

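The carton is shut (stripe at (325,195)), all the keys are up and the tool is clear, so I hand in.

```bash
python3 -c "
from bench import r
print(r.hand_in())"
```

```text
the job is handed in; nothing more can be done
None
```

I packed the red case and the stone, shut the carton in the order asked, and pressed blue, yellow and green one at a time. I handed the job in at about 32 s; no verdict came back.

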